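Take the dust cap off and slide the die shuttle home under the marking press

ROBOT

A 6-joint arm with a two-finger parallel gripper is mounted at the origin on the work surface. World frame = base frame: x ahead of the robot, y to its left, z up, the work surface at z = 0. Lengths are in mm, angles in rad, forces in N, time in s.
With the tool pointing down it reaches from about 300 to 775 mm from the base axis. Payload 14.6 kg.
Tool frame: the origin (TCP) lies on the centre line of the jaws, within the pads' length; the fingertips stand 19 mm ahead of it and the grasp point (between the pads) is the TCP (bot.tip_reach is the distance from the TCP to the fingertips, in mm); z points along the fingers, y is the line along which they close (so a half turn about z gives the same grasp; the last joint's range is limited). The gripper opens to 85 mm and grips with 20 to 120 N. Pads are 22 mm wide; open, the fingers measure 114 mm over their backs; the gripper's body (76 mm by 85 mm) begins 54 mm behind the grasp point. The pads swing forward as they close: fully open they stand 13 mm farther back than shut.
Start: joints at [-1.17, 0.3, 1.521, -0, 1.321, -0.067], TCP at [248, -490.903, 225.681] pointing down, gripper open.
Joint ranges: [-3.03, 3.03], [-0.79, 2.21], [0.23, 2.52], [-1.04, 4.18], [0, 3.07], [-2.55, 2.55]. Speed limits (rad/s): [2.22, 2.22, 2.57, 3.14, 3.14, 3.14].

INTERFACE

Orientations are given as a unit quaternion [w, x, y, z].
In Python, from rig import bot gives the robot as it stands. Calls block until the motion is done:
- bot.move_to(position, orientation): joint-space move of the TCP to a pose.
- bot.servo_line(position, attitude=None, speed=150, until_force=None): straight line of the TCP; attitude=None keeps the orientation; speed is the mean speed in mm/s. With until_force (N) it stops when the force on the tool has changed by that much, and returns True; else False.
- bot.move_joints(angles): joint-space move.
- bot.move_gripper(opening, grip_force=None): finger opening in mm; grip_force is the grip in N (None keeps the last); returns when the fingers have stopped.
- bot.dwell(seconds).
- bot.ik(position, orientation): joint angles nearest the present ones, or None.
- bot.read_state(): the state.
- bot.read_camera(name): name is "side" or "top" or "wrist"; returns a dict with "image" (400x640x3 uint8, blue, green, red), "depth" (400x640 float32, mm along the optical axis (not along the pixel's ray), 0 where there is no reading), "fovy" (degrees; the focal length in pixels is half the picture's height over the tangent of half this angle, whatever the lens; pixels are square), "cx", "cy" (the principal point, pixels), "eye" and "attitude" of the camera in the world; the wrist camera has in their place "mount" (4x4, takes a point from camera to tool coordinates, whose origin is the TCP and whose axes are the flange's). Camera axes: x right, y down, z forward; pixel columns grow to the right and rows downward; lengths in mm; the calibration is good to about 2 mm. A picture is of the moment at which its call begins: read the wrist's pose just before it.
A pose or a line that the arm cannot do raises bot.MotionError and nothing moves.
- bot.finish_job(): hands the job in; it is judged then, once.
The state is a dict: "clock": time; "joint_positions": joint angles; "qvel": joint speeds; "effort": joint torques, N m; "ee_pos": TCP position; "tool_rot": TCP orientation; "ft_force": force on the tool from outside, world axes, zero at the start; "moment": the same for the moment, N m; "grip_width": finger opening in mm; "grip_force": force on a finger pad.
Only numpy, scipy, OpenCV 4.12 (cv2) and the standard library are available. Lean on these libraries where they do the work, as an engineer would, in place of code of your own. Each camera call takes 0.05 s, during which the arm holds its last target. There are 200 camera calls.

TASK

Lift the dust cap off the die on the press shuttle and set it down upright, wholly on the round cork mat, without dropping it. Then slide the shuttle along its slideway under the bridge, round knob leading, until it is fully home: against the end stop, with the spring catch snapped into the notch in its edge. Leave the other tools on the bench where they are.

Things in the scene. Friction and masses are not known exactly. Their poses are not given: they have to be found in the camera images.
- press: Fixed marking press. Origin: on the bench under the middle of its bridge; y runs along the slideway the way the shuttle must go, x across, z up. Slideway: bed 12 mm thick, 104 mm wide, from y = -305 to +235.5 mm between 30 mm high end blocks (18 mm thick). Side walls 30 mm high have inward lips (24 to 30 mm high, 66 mm apart) that hold the shuttle down: it can only slide, 1.5 mm play each side.
- press_stop (a point): Middle of the face of the end stop that the shuttle's front end must reach (press frame x = 0, y = 235.5, z = 22 mm).
- press_bridge (a point): Middle of the underside of the bridge beam, press frame (0, 0, 80 mm). The grey bridge crosses the slideway over y = -40 to +40 mm: posts at x = 63 to 93 mm on both sides, beam underside 80 mm and top 134 mm above the bench, round ram housing (60 mm diameter) on top up to 200 mm.
- shuttle: Loose aluminium plate 76 x 270 x 10 mm in the slideway, underside 12 mm above the bench, about 0.6 kg. Origin: middle of its underside; y along its length towards the knob end (same way as the press y). Die post at y = -100 mm, draw knob at y = +100 mm. Its +x edge has a V notch 7 mm deep at y = +90 mm. Home: origin at y = +100 mm in the press frame, front end at the stop, die under the bridge.
- shuttle_die (a point): On the axis of the die post, 30 mm above the shuttle's underside. The post is dark steel, 36 mm diameter up to 36 mm above the underside, then a polished dome up to 53 mm with a small brass ring. Bare, it passes under the bridge.
- shuttle_knob (a point): On the axis of the draw knob, an upright steel cylinder 18 mm in diameter, 10 to 58 mm above the shuttle's underside; this point is 40 mm above the underside. The knob passes under the bridge; a gripper holding it does not.
- catch (a joint): Spring catch in the +x wall of the slideway at press y = +190 mm: a round steel nose that protrudes 5.5 mm into the shuttle's path. 0 = fully out (m), grows to about 0.005 to 0.007 while the shuttle's edge holds it pushed aside, returns to near 0 when it drops into the notch. Passing it takes several newtons more than plain sliding.
- cap: Loose aluminium dust cap, an upturned cup 56 mm in diameter, 70 mm tall with an upright knob 18 mm in diameter and 26 mm tall on top (96 mm in all), 0.12 kg, wall 3.5 mm. Origin: centre of its open lower rim, z axis up. It stands loosely over the die on the shuttle plate and is too tall for the bridge.
- cap_knob (a point): On the axis of the cap's knob, 85 mm above its lower rim (11 mm below the knob's top).
- mat: Fixed round cork mat, 100 mm diameter, 4 mm thick, on the bench. Origin: centre of its underside.
- jar: Bystander: amber glass jar; leave it alone. Origin: its underside.
- dapping_block: Bystander: steel dapping cube; leave it alone. Origin: its underside.
- pliers: Bystander: pliers; leave it alone. Origin: its underside.
- graver: Bystander: wood-handled graver; leave it alone. Origin: its underside.
- bench_pin: Bystander: wooden bench pin; leave it alone. Origin: its underside.
- loupe: Bystander: black loupe barrel; leave it alone. Origin: its underside.
Things that resemble listed ones, but are neither listed nor needed, are in the scene too. Leave any green look-alike of the cap alone. Several things have the shape of the mat; the one meant has the colours described above.

How it is judged (in metres and radians):
On the way, in this order (a step that is already met when the one before it is completed fails the run):
1. the dust cap stands upright on the cork mat, let go (horizontal distance between cap and mat below 0.025 m and z of cap in the frame of mat below 0.01 m and angle between cap's own z axis and vertical below 0.12 rad and linear speed of cap below 0.02 m/s and contact force between cap and the fingers below 0.1 N), for 0.2 s.
2. the shuttle is home at the stop with the catch in its notch (y of shuttle in the frame of press above 0.095 m and value of joint catch below 0.0025 m), for 0.2 s.
At the end, for the whole second after the job is handed in: The shuttle is at rest within 5 mm of the end stop with the spring catch dropped into its notch (catch within 2.5 mm of fully out), and the cap stands upright at rest on the cork mat, its centre within 25 mm of the mat's centre (all of step 2 and horizontal distance between cap and mat below 0.025 m and z of cap in the frame of mat below 0.01 m and angle between cap's own z axis and vertical below 0.12 rad and linear speed of each of cap, shuttle below 0.02 m/s); the robot touches nothing.
It fails at once if the cap is dropped or thrown (touching nothing while its rim is more than 45 mm above the bench) (contact force between cap and anything else below 0.005 N and height (world z) of cap above 0.045 m).
It fails at once if a bystander (jar, dapping cube, pliers, graver, bench pin or loupe) is moved by more than 40 mm (distance of any of jar, dapping_block, pliers, graver, bench_pin, loupe from where it was at the start of the episode above 0.04 m).
It also fails if it takes over 72 s, if anything falls off the work surface, if the arm or the gripper's body presses on something with over 40 N, if the wrist force passes 120 N, or if a joint passes its speed limit or range.

## Working session

There is one attempt and no reset: what is moved stays moved. The work goes in short steps, each a Python script; the robot and the scene stay as the last script left them, time stands still between calls to the robot, and variables do not carry over. Pictures are saved under pics/ and viewed, at most 10 in all, crops included, and the job is handed in when it is done.

```bash
mkdir -p pics; cat > h.py <<'E'
import numpy as np,cv2
from scipy.spatial.transform import Rotation as R
from rig import bot
def shot(n):
    s=bot.read_state(); c=bot.read_camera(n); c['s']=s; return c
def cloud(c):
    im=c['image'];h,w=im.shape[:2];f=h/2/np.tan(np.radians(c['fovy'])/2)
    u,v=np.meshgrid(np.arange(w),np.arange(h));d=c['depth']
    P=np.stack([(u-c['cx'])/f*d,(v-c['cy'])/f*d,d],-1)
    q=lambda a:R.from_quat(np.roll(a,-1)).as_matrix()
    if 'mount' in c:
        M=np.array(c['mount']);P=P@M[:3,:3].T+M[:3,3]
        P=P@q(c['s']['tool_rot']).T+np.array(c['s']['ee_pos'])
    else:
        A=np.array(c['attitude']);A=q(A) if A.size==4 else A
        P=P@A.T+np.array(c['eye'])
    P[d==0]=np.nan
    return P
E
python3 - <<'E'
from h import *
for n in('top','side'):
    c=shot(n);cv2.imwrite(f'pics/{n}0.png',c['image']);np.save(f'{n}0.npy',cloud(c));print(n,c['eye'],c['attitude'],c['fovy'])
print(bot.read_state())
E
```

```text
top [ 372.46534406  -21.75264037 1066.68757541] [-0.05054189  0.70930526 -0.69995138  0.06632968] 53.620376444251704
side [-576.97391594  241.55135474 1034.93466393] [ 0.26864671 -0.55618065  0.71123396 -0.33561627] 43.278508003016846
{'clock': 0.1, 'joint_positions': array([-1.16958601e+00,  3.00416216e-01,  1.52151907e+00,  2.23743814e-05,
        1.32069975e+00, -6.65900158e-02]), 'qvel': array([ 0.00035138, -0.00135153, -0.00042214, -0.00059874, -0.00079946,
       -0.00138878]), 'effort': array([-3.12562424e-04, -5.44381714e+01, -3.62373447e+01, -1.33635190e-04,
        3.04646557e-03, -2.84157483e-05]), 'ee_pos': array([ 247.93131344, -490.7075605 ,  225.17765712]), 'tool_rot': array([-5.15718591e-04,  9.72770353e-01,  2.31770509e-01, -7.61080145e-05]), 'ft_force': array([ 3.28595482e-04,  6.24253893e-02, -8.65083509e-01]), 'moment': array([ 0.04874348,  0.0086745 , -0.00585289]), 'grip_force': 0.0, 'grip_width': 85.5895226350302}
```

View pics/top0.png

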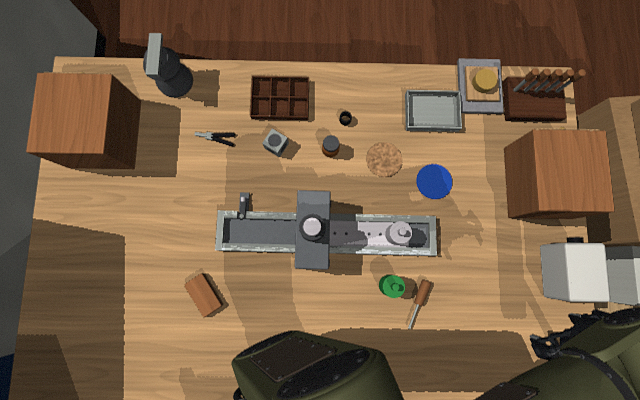

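View pics/side0.png

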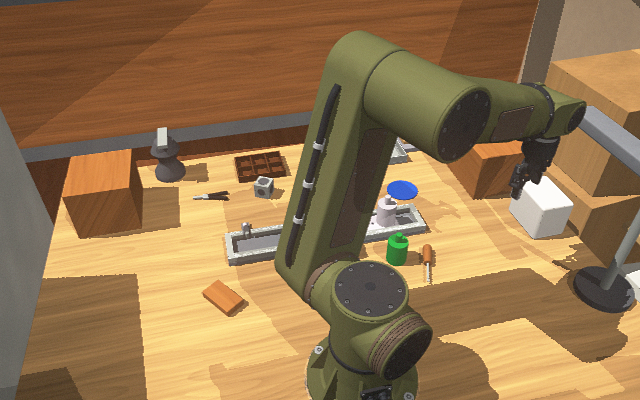

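The candidates are:
- **Cap:** the aluminium one at top (400,233) stands on the shuttle plate. The green one at (392,286) is the decoy.
- **Mat:** the speckled brown disc at (384,159) fits cork. The blue disc at (435,181) is the decoy, and the yellow disc at (485,80) sits on a block.
- **Press:** the bridge is at (313,228) and the catch at (244,205). The slideway therefore runs left (+y), and the shuttle's knob is hidden under the bridge.

Next I'll confirm this in a crop and measure.

```bash
python3 - <<'E'
from h import *
im=cv2.imread('pics/top0.png');cv2.imwrite('pics/crop.png',cv2.resize(im[120:310,205:465],None,fx=3,fy=3,interpolation=cv2.INTER_CUBIC)[:600,:800])
P=np.load('top0.npy')
v,u=np.mgrid[:400,:640]
def box(u0,u1,v0,v1,z0,z1):
    m=(u>=u0)&(u<u1)&(v>=v0)&(v<v1)&(P[...,2]>z0)&(P[...,2]<z1);return P[m]
def circ(q):
    q=q[:,:2].astype(np.float32);(c,r)=cv2.minEnclosingCircle(q);return np.round(q.mean(0),1),np.round(c,1),round(r,1),len(q)
print('bench',np.nanmedian(box(440,470,200,240,-50,50)[:,2]))
print('mat',circ(box(364,405,140,180,2.5,9)), np.nanmedian(box(378,390,153,165,-10,20)[:,2]))
print('cap shoulder',circ(box(380,420,215,250,86,98)),'knob',circ(box(380,420,215,250,108,130)))
print('housing',circ(box(295,335,205,250,185,215)))
q=box(290,340,185,275,125,142);print('beam',cv2.minAreaRect(q[:,:2].astype(np.float32)))
q=box(210,445,200,260,26,36);print('walls',cv2.minAreaRect(q[:,:2].astype(np.float32)),len(q))
E
```

```text
bench 0.7351387991245701
mat (array([ 658.7, -194.3], dtype=float32), array([ 659.5, -195.7]), 79.1, 911) 4.3023863605607175
cap shoulder (array([ 450.5, -218.4], dtype=float32), array([ 450.7, -219.4]), 27.8, 348) knob (array([ 450.3, -218.8], dtype=float32), array([ 451.1, -219.4]), 8.5, 47)
housing (array([451.3,  -3.1], dtype=float32), array([451.5,  -4.4]), 28.9, 354)
beam ((452.6582336425781, -2.8636932373046875), (79.914794921875, 185.91314697265625), 89.30303192138672)
walls ((454.4752502441406, -37.528289794921875), (578.266357421875, 143.0131072998047), 87.91504669189453) 3029
```

View pics/crop.png

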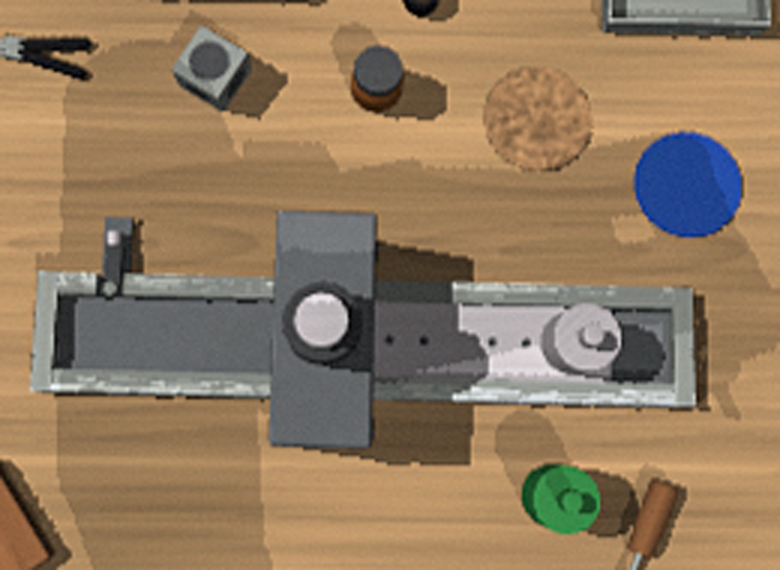

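The crop confirms it: the speckled cork disc is at crop (538,118) and the bare aluminium cap at crop (585,340). I'll hover over the cap and refine with the wrist camera.

```bash
python3 - <<'E'
from h import *
P=np.load('top0.npy');im=cv2.imread('pics/top0.png')
v,u=np.mgrid[:400,:640]
hsv=cv2.cvtColor(im,cv2.COLOR_BGR2HSV)
z=P[...,2]
for nm,s in(('+x',1),('-x',-1)):
    m=(z>25)&(z<36)&(np.abs(P[...,0]-452-s*43)<20)&(np.abs(P[...,1]+3)<290)&(np.abs(P[...,1]+3)>60)
    m&=~((P[...,1]>170)&(P[...,1]<210))
    q=P[m];print(nm,np.polyfit(q[:,1],q[:,0],1),len(q))
print('tip',bot.tip_reach)
for q in([0,.70711,.70711,0],[0,.70711,-.70711,0]):
    print(q,bot.ik([450.5,-219,250],q),bot.ik([450,180,70],q))
q=[0,.70711,.70711,0]
if bot.ik([450.5,-219,250],q) is None:q=[0,.70711,-.70711,0]
bot.move_to([450.5,-219,300],q)
c=shot('wrist');cv2.imwrite('pics/w1.png',c['image']);W=cloud(c);np.save('w1.npy',W)
z=W[...,2]
def cc(m):
    q=W[m][:,:2].astype(np.float32);return np.round(q.mean(0),1),cv2.minEnclosingCircle(q),len(q)
near=np.hypot(W[...,0]-450.5,W[...,1]+219)<40
print('knob',cc(near&(z>108)&(z<130)),'shoulder',cc(near&(z>85)&(z<98)))
print('zs',np.nanmedian(z[near&(z>108)]),np.nanmedian(z[near&(z>85)&(z<98)]))
print(bot.read_state()['clock'])
E
```

```text
+x [7.04423358e-03 4.93766680e+02] 1091
-x [1.07496195e-02 4.11025208e+02] 1120
tip 19.0
[0, 0.70711, 0.70711, 0] [-5.25619486e-01  1.70997523e-01  1.62270183e+00 -4.44089210e-16
  1.34789330e+00 -5.25619486e-01] [ 3.04918314e-01  3.54962514e-01  1.85137202e+00 -4.44089210e-16
  9.35258124e-01  3.04918314e-01]
[0, 0.70711, -0.70711, 0] None None
knob (array([ 451.1, -217.4], dtype=float32), ((451.282470703125, -218.07435607910156), 8.96458911895752), 264) shoulder (array([ 451.2, -216.6], dtype=float32), ((451.10565185546875, -218.40005493164062), 27.966243743896484), 1811)
zs 383.04972027612234 90.86688873452232
1.4583
```

View pics/w1.png

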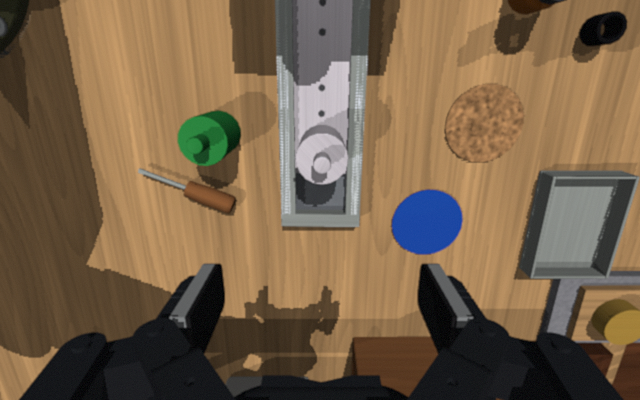

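The wrist view shows the cap at (321,162) and the cork mat at (484,122). I'll refine the mat position, then grasp and lift.

```bash
python3 - <<'E'
from h import *
W=np.load('w1.npy')
m=np.abs(W[...,2]-4.2)<2; m[:, :440]=0; m[:,528:]=0; m[:78]=0; m[166:]=0
q=W[m]; d=np.hypot(q[:,0]-659,q[:,1]+195);q=q[d<56];print('mat',q[:,:2].mean(0),len(q))
im=cv2.imread('pics/w1.png');lab=cv2.cvtColor(cv2.GaussianBlur(im,(5,5),0),cv2.COLOR_BGR2HSV)
h=W[...,2];e=[W[122,484],W[122,446],W[122,522],W[84,484],W[161,484]];print(np.round(e,1))
bot.move_gripper(45,30)
bot.servo_line([451.2,-218.3,150],speed=200)
hit=bot.servo_line([451.2,-218.3,114],speed=60,until_force=5);print(hit,bot.read_state()['ee_pos'])
if not hit:
    bot.move_gripper(0,35);s=bot.read_state();print(s['grip_width'],s['grip_force'],s['ft_force'],s['ee_pos'])
    bot.servo_line([451.2,-218.3,135],speed=40);s=bot.read_state();print(s['grip_width'],s['grip_force'],s['ft_force'],s['clock'])
    c=shot('wrist');cv2.imwrite('pics/w2.png',c['image'])
E
```

```text
mat [ 658.33613488 -192.35886354] 3232
[[ 6.586e+02 -1.907e+02  3.500e+00]
 [ 6.103e+02 -1.906e+02  3.000e+00]
 [ 7.069e+02 -1.908e+02  3.700e+00]
 [ 6.529e+02 -1.446e+02  6.000e-01]
 [ 6.675e+02 -2.421e+02  1.100e+00]]
False [ 451.33081723 -218.3926345   114.14334077]
-0.2428245071977029 0.0 [-0.37276506 -0.07946999  0.61052249] [ 451.2121832  -218.29500937  114.04921009]
-0.2673087303495064 0.0 [-0.11354224 -0.05869492  0.31383767] 4.7583
```

View pics/w2.png

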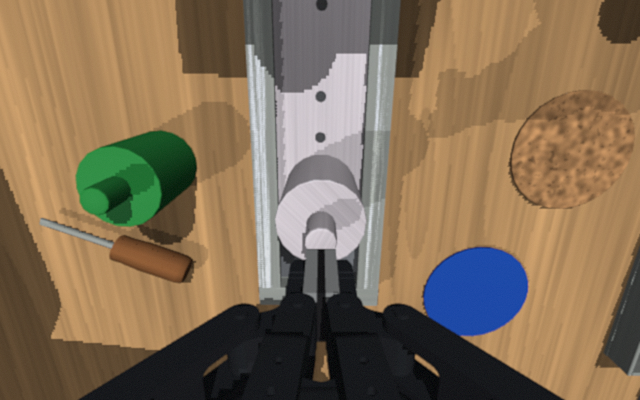

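The fingers shut on nothing (width about 0): in the wrist view they sit at (322,255), just short of the cap knob at (320,238). I'll measure the cap and the fingertips together.

```bash
python3 - <<'E'
from h import *
for n in('wrist','top'):
    c=shot(n);W=cloud(c);z=W[...,2]
    cv2.imwrite(f'pics/{n}3.png',c['image'])
    near=np.hypot(W[...,0]-451,W[...,1]+218)<45
    for a,b in((86,98),(112,123)):
        q=W[near&(z>a)&(z<b)]
        if len(q)>5:print(n,a,b,np.round(q.mean(0),1),np.round(np.ptp(q,axis=0),1),np.round(q.min(0),1),len(q))
    if n=='wrist':
        for r in(225,235,240,245,250,255,260,270,280):print(r,np.round(W[r,320],1),np.round(W[r,314],1))
print(bot.read_state()['ee_pos'],np.array(c.get('eye')))
E
```

```text
wrist 86 98 [ 451.5 -212.9   90.8] [55.6 52.5 11.9] [ 423.8 -243.1   86. ] 4720
wrist 112 123 [ 451.5 -215.5  116.3] [17.4 14.1  6.2] [ 442.8 -222.9  112. ] 664
225 [ 451.5 -208.8  114.7] [ 448.2 -210.5  110.9]
235 [ 451.5 -213.1  117.9] [ 448.3 -213.5  117.2]
240 [ 451.5 -216.3  117.3] [ 448.2 -216.8  116.3]
245 [ 451.5 -219.9  116.1] [ 448.2 -219.4  117.2]
250 [ 451.6 -207.5  145. ] [ 448.9 -208.   144. ]
255 [ 451.6 -207.9  148.8] [ 449.  -208.2  148.2]
260 [ 451.6 -208.3  152.4] [ 449.1 -207.7  153.4]
270 [ 451.7 -207.9  161.1] [ 449.2 -207.7  161.5]
280 [ 451.7 -207.9  168.3] [ 449.4 -207.8  168.5]
top 86 98 [ 462.  -196.4   90.7] [17.4  9.5  7.5] [ 452.6 -201.7   86. ] 11
[ 451.091708   -218.24481023  134.77215111] [ 372.46534406  -21.75264037 1066.68757541]
```

The shut fingertips appear at about z 144 with the TCP at 135, so they're roughly 28 mm shorter than stated. That explains the empty close, because the fingers shut above the knob. I'll confirm by touching the knob top gently with the shut fingers.

```bash
python3 - <<'E'
from h import *
bot.servo_line([451.3,-218.2,114],speed=60)
hit=bot.servo_line([451.3,-218.2,95],speed=15,until_force=3);s=bot.read_state();print(hit,s['ee_pos'],s['ft_force'])
bot.servo_line([451.3,-218.2,125],speed=60)
print(bot.read_state()['clock'])
c=shot('wrist');cv2.imwrite('pics/w4.png',cv2.resize(c['image'][180:400,200:440],None,fx=2.5,fy=2.5))
E
```

```text
True [ 451.3567817  -218.22638438  112.45937102] [-0.48630997 -0.03750675  5.83916936]
6.1667
```

View pics/w4.png

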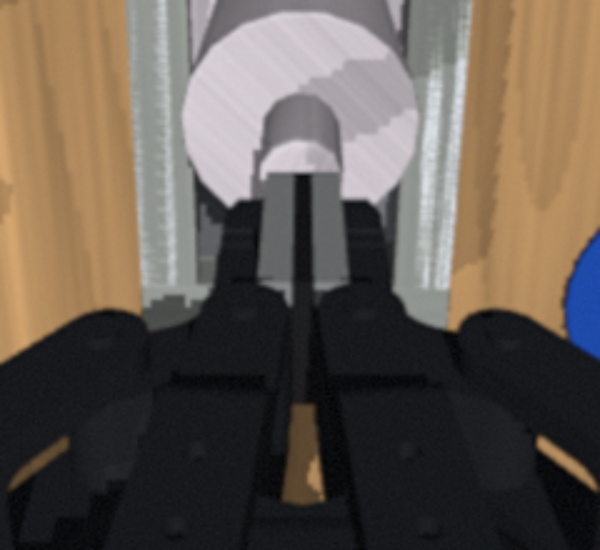

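Contact came at a commanded z of 112.5 for a knob top at 118, so the real tips are 5.5 mm above the commanded TCP. The reported z is therefore about 24.5 mm lower than the real grasp point. I'll apply that offset and regrasp.

```bash
python3 - <<'E'
from h import *
bot.move_gripper(45,35)
hit=bot.servo_line([451.3,-218.2,90],speed=60,until_force=4);print(hit,bot.read_state()['ee_pos'])
bot.move_gripper(0,40);s=bot.read_state();print(s['grip_width'],s['grip_force'],s['ft_force'])
if s['grip_width']>14:
    bot.servo_line([451.3,-218.2,105],speed=40);s=bot.read_state();print(s['grip_width'],s['grip_force'],s['ft_force'],s['clock'])
    c=shot('wrist');cv2.imwrite('pics/w5.png',c['image']);np.save('w5.npy',cloud(c))
E
```

```text
False [ 451.39725444 -218.27886693   90.10760327]
16.355839971075433 38.96121561527252 [ 0.28038748 -0.59595242  3.09764399]
16.597187346541258 39.00529325008392 [ 0.41774901 -0.10241364 -1.92441253] 8.3333
```

View pics/w5.png

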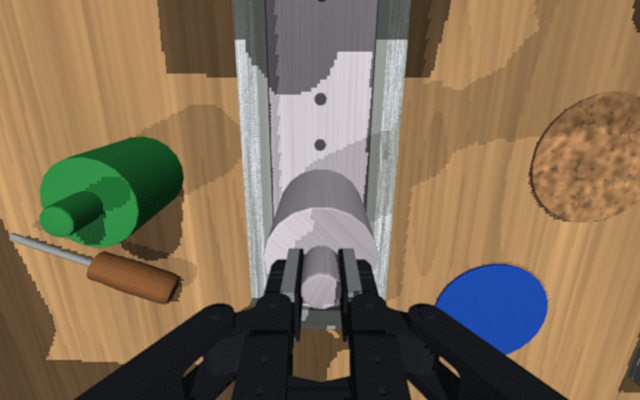

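The cap is held between the pads at (320,280) and has risen with the gripper. Next I'll lift it, carry it to the mat and set it down on contact.

```bash
python3 - <<'E'
from h import *
bot.servo_line([451.3,-218.2,165],speed=100)
bot.servo_line([658.6,-193.3,165],speed=130)
s=bot.read_state();print(s['grip_width'],s['ft_force'],s['ee_pos'])
bot.servo_line([658.6,-193.3,82],speed=90)
hit=bot.servo_line([658.6,-193.3,66],speed=15,until_force=3);s=bot.read_state();print(hit,s['ee_pos'],s['ft_force'])
if hit:
    bot.move_gripper(45);bot.dwell(.2)
    bot.servo_line([658.6,-193.3,180],speed=120)
    bot.move_to([520,-330,250],[0,.70711,.70711,0])
    c=shot('top');cv2.imwrite('pics/t6.png',cv2.resize(c['image'][90:300,200:480],None,fx=2.8,fy=2.8));W=cloud(c)
    z=W[...,2];near=np.hypot(W[...,0]-658,W[...,1]+193)<45
    for a,b in((65,80),(90,105)):
        q=W[near&(z>a)&(z<b)];print(cv2.minEnclosingCircle(q[:,:2].astype(np.float32)),np.median(q[:,2]))
    near=np.hypot(W[...,0]-450.5,W[...,1]+218)<40
    q=W[near&(z>45)&(z<80)];print('die',cv2.minEnclosingCircle(q[:,:2].astype(np.float32)),q.max(0))
print(bot.read_state()['clock'])
E
```

```text
16.720736319710518 [ 0.28049982 -0.76157629 -0.21042427] [ 658.37971674 -193.40413449  165.11536366]
True [ 658.58494162 -193.30261813   72.44913205] [-1.42650662  1.03949592  6.30240197]
((658.1703491210938, -194.3865203857422), 28.268280029296875) 74.14500451201121
((657.4988403320312, -194.85743713378906), 8.651632308959961) 99.62744319602211
die ((450.0350341796875, -218.99156188964844), 17.67318344116211) [ 466.4035851  -201.37299046   68.76840727]
15.175
```

View pics/t6.png

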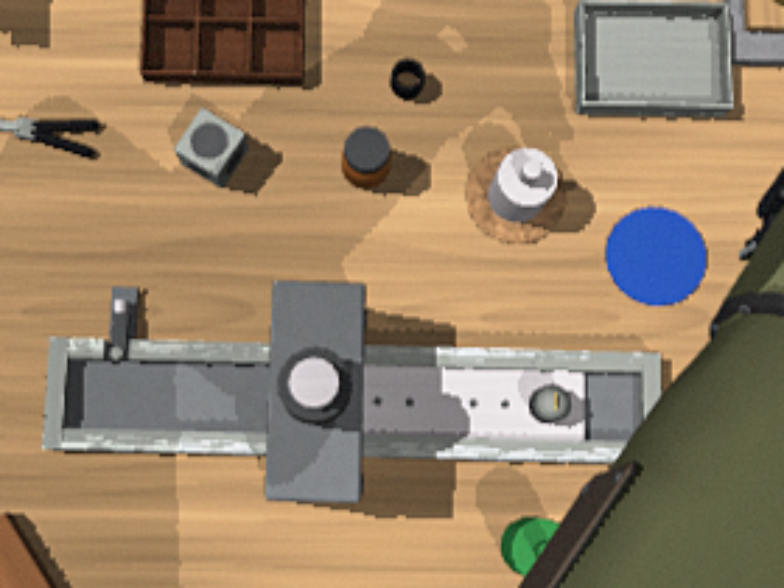

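The cap stands upright on the cork mat, about 1 mm from its centre. The bare die is at crop (550,403). I'll push the die post from behind with shut fingers until the draw knob comes out past the bridge.

```bash
python3 - <<'E'
from h import *
Q=[0,.70711,.70711,0]
bot.move_gripper(0,40)
bot.move_to([450,-266,120],Q)
c=shot('wrist');print(np.round(np.array(c['mount'])[:3,3],1))
print(bot.servo_line([450,-266,27.5],speed=100,until_force=6),bot.read_state()['ee_pos'])
print(bot.servo_line([451.3,-126,27.5],speed=60,until_force=25))
s=bot.read_state();print(s['ee_pos'],s['ft_force'])
bot.servo_line([451.2,-140,27.5],speed=60)
bot.servo_line([451.2,-140,230],speed=150)
bot.move_to([453.5,105,230],Q)
bot.move_gripper(50)
c=shot('wrist');W=cloud(c);z=W[...,2]
cv2.imwrite('pics/w7.png',c['image'])
m=(np.abs(W[...,0]-453)<30)&(W[...,1]>50)&(W[...,1]<230)&(z>45)&(z<85)
q=W[m];print(cv2.minEnclosingCircle(q[:,:2].astype(np.float32)) if len(q) else None,np.median(q[:,2]) if len(q) else 0,len(q),bot.read_state()['clock'])
E
```

```text
[  84.1    1.1 -147.1]
False [ 450.34797831 -266.22147605   28.10699633]
False
[ 451.26681313 -126.0665553    27.47904925] [-0.45500807 -0.55860661  0.48830004]
((453.49853515625, 102.73915100097656), 9.08260726928711) 68.35902268314406 360 23.4
```

View pics/w7.png

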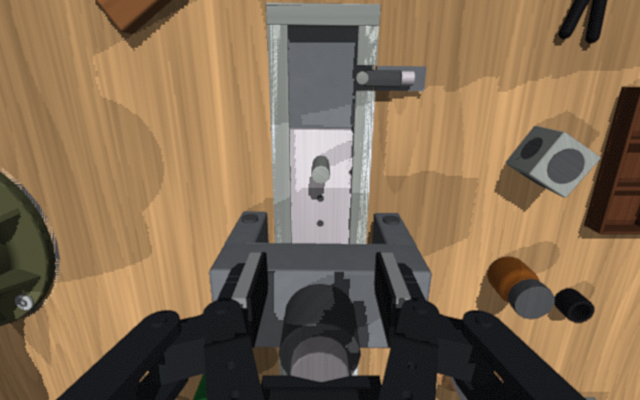

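The draw knob is visible at (320,170), 106 mm past the bridge middle and clear of it. I'll grasp it and draw the shuttle to the stop.

```bash
python3 - <<'E'
from h import *
bot.servo_line([453.4,102.7,100],speed=150)
print(bot.servo_line([453.4,102.7,33],speed=60,until_force=6))
bot.move_gripper(0,70);s=bot.read_state();print(s['grip_width'],s['grip_force'],s['ft_force'])
if s['grip_width']>12:
    hit=bot.servo_line([454.3,206,33],speed=35,until_force=30)
    s=bot.read_state();print(hit,s['ee_pos'],s['ft_force'],s['grip_width'],s['clock'])
E
```

```text
False
16.165509217349545 68.15306782722473 [-0.70994851  0.11360016  4.72318897]
True [454.58417045 199.16744352  33.41993083] [-0.52261666 -3.86237391  5.43409593] 15.770340788235623 28.575
```

It stopped on force at y ≈ 199, where the end stop should be. I'll release, back away and check.

```bash
python3 - <<'E'
from h import *
bot.move_gripper(50)
bot.servo_line([454.5,199.2,150],speed=120)
bot.move_to([454,130,230],[0,.70711,.70711,0])
c=shot('wrist');W=cloud(c);z=W[...,2]
m=(np.abs(W[...,0]-453)<25)&(W[...,1]>120)&(W[...,1]<225)&(z>50)&(z<85)
q=W[m];print('knob',cv2.minEnclosingCircle(q[:,:2].astype(np.float32)),len(q))
u=c['image'];cv2.imwrite('pics/w8.png',cv2.resize(u[0:240,210:460],None,fx=2.5,fy=2.5,interpolation=cv2.INTER_CUBIC))
c=shot('top');T=cloud(c);z=T[...,2];near=np.hypot(T[...,0]-658,T[...,1]+193)<45
q=T[near&(z>65)&(z<80)];print('cap',cv2.minEnclosingCircle(q[:,:2].astype(np.float32)))
m=(np.abs(T[...,0]-453)<30)&(T[...,1]>100)&(T[...,1]<245)&(z>15)&(z<80);q=T[m];print('front',q[z[m]<24][:,1].max(),bot.read_state()['clock'])
E
```

```text
knob ((455.02593994140625, 198.95196533203125), 8.886738777160645) 334
cap ((657.875244140625, -195.05210876464844), 28.11540985107422)
front 233.33367834488087 30.725
```

View pics/w8.png

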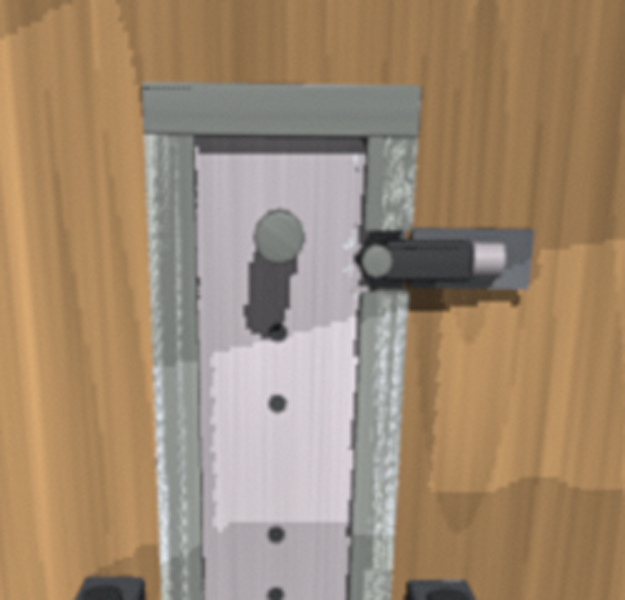

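The picture is ambiguous. The knob is at (278,237) and the catch pin at (376,260), but there's a dark band between plate front and end block at rows 136–152, which could be a gap of about 6 mm. I'll measure it in depth.

```bash
python3 - <<'E'
from h import *
c=shot('wrist');W=cloud(c);im=c['image']
for col in(312,320,335):
  for r in range(44,66,1 if col==320 else 30):print(col,r,np.round(W[r,col],1),im[r,col])
z=W[...,2]
for k in ((104,360),(104,361),(103,358)):print('pin',np.round(W[k],1))
m=(np.abs(W[...,0]-454)<50)&(W[...,1]>225)&(W[...,1]<265)&(z>26)&(z<36);print('block',np.percentile(W[m][:,1],[1,99]),W[m][:,1].min())
E
```

```text
312 44 [445.6 243.2  28.4] [128 131 128]
320 44 [453.1 243.1  29.7] [129 131 128]
320 45 [453.1 242.3  29.1] [126 131 127]
320 46 [453.1 241.4  28.9] [123 128 124]
320 47 [453.1 240.6  28.8] [124 127 123]
320 48 [453.1 239.7  29.6] [124 128 125]
320 49 [453.1 238.9  28.8] [126 131 126]
320 50 [453.1 238.1  27.6] [126 130 126]
320 51 [453.1 237.1  30.2] [127 131 127]
320 52 [453.1 236.2  29.9] [129 132 128]
320 53 [453.1 235.4  28.8] [116 120 117]
320 54 [453.1 234.5  29. ] [82 85 83]
320 55 [453.  234.   23.8] [66 66 66]
320 56 [453.  233.1  22.9] [81 77 80]
320 57 [453.  232.4  19.3] [84 81 85]
320 58 [453.  231.5  19.2] [84 81 85]
320 59 [453.  230.5  20.5] [84 80 84]
320 60 [453.  229.5  23.3] [81 78 80]
320 61 [453.  228.7  21. ] [88 85 88]
320 62 [453.  227.8  21.1] [131 127 132]
320 63 [453.  227.   19.4] [180 174 181]
320 64 [453.  226.   22.9] [188 183 190]
320 65 [453.  225.1  20.9] [186 179 186]
335 44 [467.  243.1  29.7] [129 132 129]
pin [492.4 189.   28. ]
pin [493.3 189.   28.2]
pin [490.1 190.1  30.3]
block [225.7946577  251.70834815] 225.70376014335042
```

The dark band is at plate height (z ≈ 21), so it's the plate in the block's shadow, not a gap. The numbers agree with home:
- **Stop:** the block face is at y ≈ 234.3 and the knob at 199.0, 35.3 mm apart (35.5 at home).
- **Catch:** the pin is at y ≈ 189, 10 mm behind the knob as at home. It overlaps the wall as much as it did before the shuttle reached it, so it has dropped out into the notch.

I'll hand the job in.

```bash
python3 -c "
from rig import bot
bot.dwell(.3);print(bot.finish_job())"
```

```text
the job is handed in; nothing more can be done
None
```

The job is handed in: the cap stands upright on the cork mat, about 1–2 mm from its centre, and the shuttle is home against the end stop with the catch in its notch, judging by the camera measurements (the hand-in returned no verdict).

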